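# Clamp the block in the latch jig

## Robot

A 6-joint arm with a two-finger parallel gripper is mounted at the origin on a cart in front of the work surface, level with it; the furniture and walls round the work are solid. World frame = base frame: x ahead of the robot, y to its left, z up, the work surface at z = 0. Lengths are in m, angles in rad, forces in N, time in s.
With the tool pointing down it reaches from about 0.325 to 0.875 m from the base axis. Payload 4.4 kg.
Tool frame: the origin (TCP) lies midway between the tips of the shut fingers; the grasp point (between the pads) lies 19 mm behind it; z points along the fingers, y is the line along which they close (so a half turn about z gives the same grasp; the last joint's range is limited). The gripper opens to 85 mm and grips with 20 to 120 N. Pads are 22 mm wide; open, the fingers measure 114 mm over their backs; the gripper's body (76 mm by 85 mm) begins 54 mm behind the grasp point. The pads swing forward as they close: fully open they stand 13 mm farther back than shut.
Start: joints at [-1.335, 0.207, 1.542, -0, 1.393, -0.15], TCP at [0.216, -0.533, 0.231] pointing down, gripper open.
Joint ranges: [-2.73, 2.73], [-0.86, 2.22], [0.23, 2.46], [-1.11, 4.25], [0.08, 2.63], [-2.82, 2.82]. Speed limits (rad/s): [2.79, 2.79, 3.14, 3.14, 3.14, 3.14].

## Interface

Orientations are given as [roll, pitch, yaw] about the fixed x, y, z axes, in that order (R = Rz(yaw) Ry(pitch) Rx(roll)).
In Python, from bench import manip gives the robot as it stands.
- The arm moves only by the shell command python3 -m jog 'ROWS' [OPENING] [FORCE]. ROWS is a JSON object of lists of equal length, an entry for each row: "translation": the shift along the tool's x, y, z in m, a list of three; "angular": the turn, a rotation vector about the tool's x, y, z in rad, a list of three. A call has 1 to 20 rows; each row shifts and turns the commanded pose from where the row before left it, along the tool's axes as they then stand; what a row does not reach is not made up. A row lasts 1/10 s, in which the tool goes at most 50 mm and 8.59 degrees, less where a joint would pass 70% of its speed; a pose out of reach is approached as far as the arm can. A call is refused whole if a number of a shift passes 0.05 or a number of a turn 0.15, either way. A call with a gripper value outside its range is refused whole. OPENING is the finger opening in m, from 0 to 0.0854, set as the call begins (- or left out, the last holds). The fingers move at their own pace and stop on an object; FORCE is the grip in N (left out, the last holds). Time passes only in rows, so rows that do not move let the fingers close. It gives the time, the measured TCP pose, the force, the opening and the grip force at its end, in the units of the state.
- manip.observe(): the state, without advancing time (a new reading comes with each control period).
- manip.read_camera(name): name is "scene" or "top"; returns the picture (420x560x3 uint8, red, green, blue); there is no depth.
- manip.get_calibration(name): a dict with "intrinsics" (3x3 intrinsics, pixels), "R" (3x3) and "t" (3): a world point X has camera coordinates R X + t. Camera axes: x right, y down, z forward; pixel columns grow to the right and rows downward; lengths in m; the calibration is good to about 2 mm. A picture is of the moment at which its call begins. get_calibration takes no time and is no camera call.
- manip.finish_job(): hands the job in; it is judged then, once.
The state is a dict: "clock": time; "joints": joint angles; "dq": joint speeds; "joint_efforts": joint torques, N m; "ee_pos": TCP position; "tcp_rot": TCP orientation; "force": force on the tool from outside, world axes, zero at the start; "wrist_torque": the same for the moment, N m; "finger_gap": finger opening in m; "grip_force": force on a finger pad.
Only numpy, scipy, OpenCV 4.12 (cv2) and the standard library are available. Lean on these libraries where they do the work, as an engineer would, in place of code of your own. Each camera call takes 0.05 s, during which the arm holds its last target. There are 200 camera calls.

## Task

Clamp the hardwood block in the holding jig: hook the cross bar of the latch's wire loop under the beak of the hook on the sliding jaw, then throw the lever back past its dead point until it lies flat and stays home by itself, with the block held tight between jaw and pad. Leave the block flat in the jig, and do not disturb the gouge, the cork block or the mallet that lie round it.

Things in the scene. Friction and masses are not known exactly. Their poses are not given: they have to be found in the camera images.
- jig: holding jig fixed to the table: plywood base 290 x 120 x 14 mm, origin at the centre of its underside; x runs from the lever end to the jaw end, y across, z up. Along x (mm): latch bracket on a wooden fixed stop (top z 50, 84 wide), cork-faced spring pad (face x 15, 4.5 N/mm, gives 12), the block, then the wooden sliding jaw (44 long, 80 wide, top z 46, slides along x at 2 N)
- hook_base (a point): fixed point of the jig: centre of a bar seated in the jaw's hook if the jaw just touched the block (jig x 93, z 76 mm). The real hook starts 3 to 10 mm further to the jig's +x, by an amount that no reading gives: see or feel it. Hook, 20 mm wide in y, relative to the true seat: post at x -14 to -4, beak over it from z +6 to +14, overhanging to x +4; open to +x and below
- loop_bar (a point): centre of the latch loop's cross bar, steel, 8 mm thick, along the jig's y, with 11 mm ball ends, 55 mm over the balls: grip it across the balls and it turns freely in the fingers. Two 6 mm wire arms, 36 mm apart (they straddle the hook), reach 135 mm to the lever's pin. Hooked = gone down past the beak's end, then drawn to -x against the post, under the beak
- loop_pin (a point): centre of the pin (along y) that joins the loop to the lever, 24 mm from the lever's pivot; at lever angle q it lies at pivot + 24 mm x (-cos(q - 0.262) along jig x, sin(q - 0.262) along z). Loop and lever turn about y and stay where they are left (friction: about 3 N at the bar); moving the bar in the jig's x-z plane swings the lever along, out to about jig x 120 mm for the bar at z 76 to 105
- lever_pivot (a point): pivot of the latch lever, axis along the jig's y, at jig x -25, z 76 mm; fixed to the jig
- lever_knob (a point): centre of the black ball knob, 26 mm across, at the end of the lever's flat steel handle (13 x 9 mm), 95 mm from the pivot; at lever angle q it lies at pivot + 95 mm x (-cos q along the jig's x, sin q along z)
- lever (a joint): angle of the latch lever, rad: 0 = home on its stop, handle flat, pointing to the jig's -x (away from the jaw); grows as it is raised (1.57 upright, 2.44 at most, leaning over the jaw). With the loop hooked it grows stiff below about 1 (some 10 N at the knob); let go before the dead point at 0.26 it springs back; past it it holds, but friction can keep it off its stop: press it down fully
- block_center (a point): centre of the hardwood block to be clamped: plain brown wooden block, 58 mm along the jig's x, 88 across, 34 high, lying loose on the base (top z 14) between pad and jaw
- gouge: bystander: straight carving gouge, 225 mm long, wooden handle 25 mm thick; origin under its middle, y along it towards the handle; leave it alone
- cork_block: bystander: plain cork block 44 x 70 x 28 mm; origin at the centre of its underside; leave it alone
- mallet: bystander: small wooden mallet, 187 mm long, head 72 x 38 mm; origin at the middle of its underside; leave it alone
Mind the look-alikes: they are no part of the job. What is shaped like the part that bears block_center but blue or green is not meant.

How it is judged:
On the way, in this order (a step that is already met when the one before it is completed fails the run):
1. the loop's bar is down behind the beak while the lever is still raised (value of joint lever above 0.5 rad and x of loop_bar in the frame of jig above 0.087 m and z of loop_bar in the frame of jig below 0.084 m), for 0.2 s.
2. the lever is thrown home (value of joint lever below 0.08 rad), for 0.2 s.
At the end, for the whole second after the job is handed in: Untouched, the lever is home (under 0.08 rad), the loop bar is in the hook (jig frame x over 78 mm, z under 84 mm), block and jig press on each other with over 25 N in all, and the block is at rest, flat on the base (tilt under 0.08 rad, centre below z 36 mm) (value of joint lever below 0.08 rad and x of loop_bar in the frame of jig above 0.078 m and z of loop_bar in the frame of jig below 0.084 m and contact force between hardwood_block and jig above 25 N and angle between hardwood_block's own z axis and vertical below 0.08 rad and height (world z) of block_center below 0.036 m and linear speed of hardwood_block below 0.02 m/s).
It fails at once if the gouge, the cork block or the mallet is moved by more than 30 mm (distance of any of gouge, cork_block, mallet from where it was at the start of the episode above 0.03 m).
It also fails if it takes over 51 s, if anything falls off the work surface, if the arm or the gripper's body presses on something with over 40 N, if the wrist force passes 120 N, or if a joint passes its speed limit or range.

## Working session

There is one attempt and no reset: what is moved stays moved. The work goes in short steps, Python scripts to look and compute and a shell command to move; the robot and the scene stay as the last step left them, time stands still between calls to the robot, and variables do not carry over. Pictures are saved under pics/ and viewed, at most 10 in all, crops included, and the job is handed in when it is done.

```bash
ls; mkdir -p pics; python3 - <<'E'
from bench import manip
import cv2,numpy as np
print(manip.observe())
for n in("scene","top"):
    im=manip.read_camera(n); cv2.imwrite(f"pics/{n}0.png",im[:,:,::-1])
    c=manip.get_calibration(n); print(n,c)
E
```

```text
pics
{'clock': 0.0, 'joints': array([-1.33547636e+00,  2.07447272e-01,  1.54303444e+00,  1.61740100e-05,
        1.39351335e+00, -1.50498344e-01]), 'dq': array([-0.00063829,  0.00094121, -0.00095688,  0.00190117,  0.00029192,
       -0.00029892]), 'joint_efforts': array([ 1.99824694e-04, -3.83034897e+01, -2.91596478e+01, -3.16595970e-04,
        1.04116264e-02,  1.55646546e-05]), 'ee_pos': array([ 0.2161891 , -0.53194789,  0.23007214]), 'tcp_rot': array([-3.13921978e+00, -3.75928943e-04,  3.85814994e-01]), 'force': array([0.44775585, 1.2795506 , 0.69045623]), 'wrist_torque': array([ 0.00792722, -0.00765081, -0.03208138]), 'grip_force': 0.0, 'finger_gap': 0.0851158437023185}
scene {'intrinsics': array([[542.59529448,   0.        , 272.14986175],
       [  0.        , 542.59529448, 213.17108158],
       [  0.        ,   0.        ,   1.        ]]), 'R': array([[ 0.54655372, -0.83731734,  0.01336781],
       [-0.43815778, -0.29953554, -0.84752358],
       [ 0.71365033,  0.45735996, -0.53058937]]), 't': array([-0.30035181,  0.3301187 ,  1.38330113])}
top {'intrinsics': array([[519.03241506,   0.        , 283.91665331],
       [  0.        , 519.03241506, 210.68939999],
       [  0.        ,   0.        ,   1.        ]]), 'R': array([[ 0.00668369, -0.99988432,  0.01366286],
       [-0.98273971, -0.00909387, -0.18477002],
       [ 0.18487289, -0.01219209, -0.98268681]]), 't': array([-0.00326382,  0.58849742,  1.42827244])}
```

View pics/scene0.png

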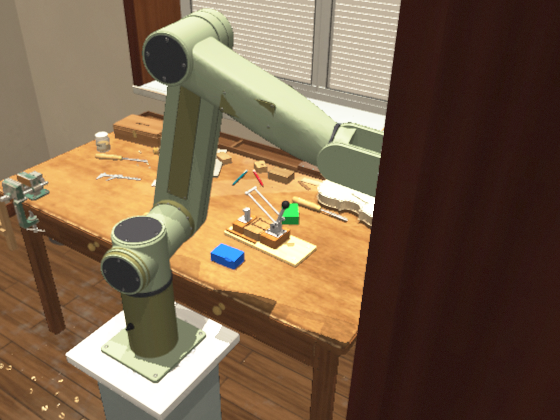

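View pics/top0.png

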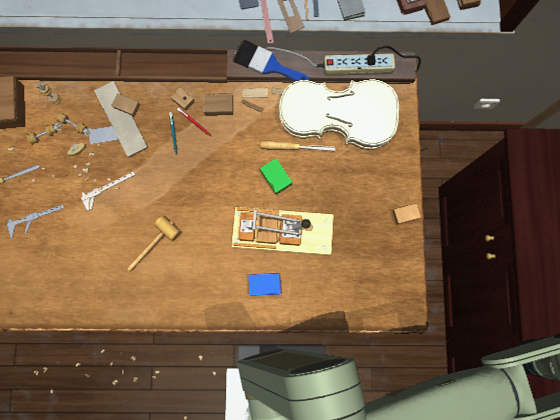

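```bash
python3 - <<'E'
import cv2
a=cv2.imread("pics/top0.png")[195:265,220:345]; b=cv2.imread("pics/scene0.png")[175:270,205:330]
cv2.imwrite("pics/c1.png",cv2.resize(a,None,fx=6.4,fy=6.4,interpolation=cv2.INTER_CUBIC))
cv2.imwrite("pics/c2.png",cv2.resize(b,None,fx=6.2,fy=6.2,interpolation=cv2.INTER_CUBIC))
E
```

```text
(no output)
```

View pics/c1.png

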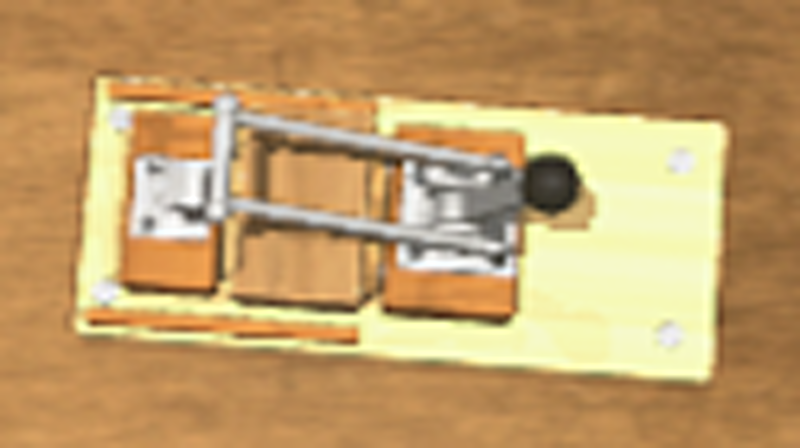

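View pics/c2.png

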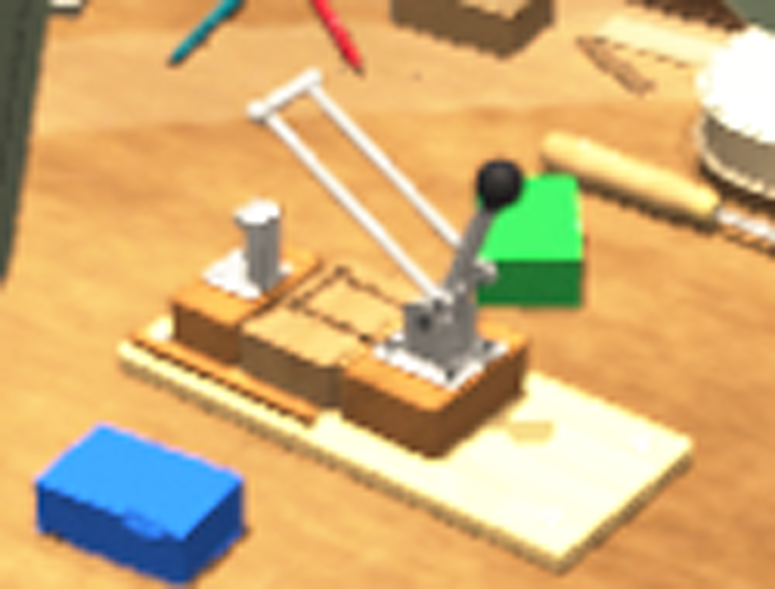

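Top crop: plywood corners near (97,77),(727,122),(712,380),(77,332); bar balls at (227,104),(216,208); knob (550,183). Scene crop: balls (258,110),(315,76), knob (499,185), hook beak top around (258,212).

```bash
cat > h.py <<'E'
import numpy as np, cv2
from bench import manip
C={n:manip.get_calibration(n) for n in("scene","top")}
def ray(n,p):
    c=C[n];d=c["R"].T@np.linalg.solve(c["intrinsics"],[p[0],p[1],1.]);return -c["R"].T@c["t"],d
def onz(n,p,z):
    o,d=ray(n,p);return o+d*(z-o[2])/d[2]
def tri(ps,pt):
    P=[C[n]["intrinsics"]@np.c_[C[n]["R"],C[n]["t"]] for n in("scene","top")]
    X=cv2.triangulatePoints(*P,np.array(ps,float).reshape(2,1),np.array(pt,float).reshape(2,1))[:,0];X=X[:3]/X[3]
    e=[proj(n,X)-p for n,p in(("scene",ps),("top",pt))]
    return X,np.round(np.r_[e[0],e[1]],1)
def proj(n,X):
    c=C[n];u=c["intrinsics"]@(c["R"]@X+c["t"]);return u[:2]/u[2]
def t1(x,y): return np.array([x/6.4+220-.42,y/6.4+195-.42])
def s1(x,y): return np.array([x/6.2+205-.42,y/6.2+175-.42])
E
python3 - <<'E'
from h import *
cs=[onz("top",t1(*p),.014) for p in((97,77),(727,122),(712,380),(77,332))]
cs2=[onz("scene",s1(*p),.014) for p in((690,447),(562,560),(122,348))] 
print(np.round(cs,4));print("scene",np.round(cs2,4))
L=[np.linalg.norm(cs[i]-cs[(i+1)%4]) for i in range(4)];print(np.round(L,4))
o=np.mean(cs,0);ux=(cs[0]-cs[1])+(cs[3]-cs[2]);ux/=np.linalg.norm(ux);uy=np.array([-ux[1],ux[0],0])
print("jig",o,"yaw",np.arctan2(ux[1],ux[0]))
for n,ps,pt in(("ballNear",s1(258,110),t1(216,208)),("ballFar",s1(315,76),t1(227,104)),("knob",s1(499,185),t1(550,183)),("beak",s1(258,212),t1(190,210))):
    X,e=tri(ps,pt);d=X-o;print(n,np.round(X,4),"jig",np.round([d@ux,d@uy,X[2]],4),e)
E
```

```text
[[ 0.607   0.1455  0.014 ]
 [ 0.5887 -0.1439  0.014 ]
 [ 0.47   -0.1358  0.014 ]
 [ 0.4894  0.1517  0.014 ]]
scene [[ 0.582  -0.1446  0.014 ]
 [ 0.4639 -0.1391  0.014 ]
 [ 0.4907  0.151   0.014 ]]
[0.29   0.119  0.2882 0.1178]
jig [0.53877882 0.00437531 0.014     ] yaw 1.5054030963364893
ballNear [0.5229 0.0827 0.1673] jig [0.0771 0.021  0.1673] [ 0. -0. -0.  0.]
ballFar [0.5665 0.0784 0.1682] jig [ 0.0756 -0.0228  0.1682] [-0.2  0.   0.2 -0.1]
knob [ 0.535  -0.0542  0.1636] jig [-0.0587 -0.      0.1636] [ 0.1 -0.  -0.1  0.1]
beak [0.5346 0.0951 0.0961] jig [0.0903 0.0101 0.0961] [-0.7  0.1  0.8 -0.6]
```

```bash
cat >> h.py <<'E'
from scipy.spatial.transform import Rotation as Ro
O=np.array([.5388,.0044,0]);Y=1.5054;J=Ro.from_euler('z',Y).as_matrix()
def go(xj,zj,yj=0.,quiet=False):
    s=manip.observe();R=Ro.from_euler('xyz',s["tcp_rot"])
    d=O+J@[xj,yj,zj]-s["ee_pos"]
    T=J@np.diag([1,-1,-1]);rv=(R.inv()*Ro.from_matrix(T)).as_rotvec()
    print("t",round(s["clock"],2),"tcp jig mm",np.round(1000*(J.T@(s["ee_pos"]-O)),1),"turn",np.round(rv,3),"shift now",np.round(R.inv().apply(d),4),"shift aligned",np.round(T.T@d,4),
     "F jig",np.round(J.T@s["force"],1),"gap",round(s["finger_gap"],4),"grip",round(s["grip_force"],1))
E
python3 -m jog '{"translation":[[0,0,-0.01],[0,0,-0.01],[0,0,-0.01],[0,0,-0.01],[0,0,0],[0,0,0],[0,0,0],[0,0,0]],"angular":[[0,0,-0.14],[0,0,-0.14],[0,0,-0.14],[0,0,-0.14],[0,0,-0.14],[0,0,-0.14],[0,0,-0.14],[0,0,-0.14]]}' 0.085 40
python3 -c "
from h import *
go(.0763,.25)"
```

```text
clock: 0.9
ee_pos: [0.2163, -0.5323, 0.2706]
tcp_rot: [-3.141, -0.001, 1.512]
force: [-0.4, 1.1, 0.4]
finger_gap: 0.0847
grip_force: 0.0
t 0.9 tcp jig mm [-556.7  286.8  270.6] turn [-0.    -0.001  0.006] shift now [0.6311 0.2907 0.0213] shift aligned [0.633  0.2868 0.0206] F jig [1.  0.4 0.4] gap 0.0847 grip 0.0
```

```bash

python3 -m jog '{"translation":[[0.039,0.018,0],[0.039,0.018,0],[0.039,0.018,0],[0.039,0.018,0],[0.039,0.018,0],[0.039,0.018,0],[0.039,0.018,0],[0.039,0.018,0],[0.039,0.018,0],[0.039,0.018,0],[0.039,0.018,0],[0.039,0.018,0],[0.039,0.018,0],[0.039,0.018,0],[0.039,0.018,0],[0.039,0.018,0],[0,0,0.01],[0,0,0.01],[0,0,0]],"angular":[[0,0,0.006],[0,0,0],[0,0,0],[0,0,0],[0,0,0],[0,0,0],[0,0,0],[0,0,0],[0,0,0],[0,0,0],[0,0,0],[0,0,0],[0,0,0],[0,0,0],[0,0,0],[0,0,0],[0,0,0],[0,0,0],[0,0,0]]}' >/dev/null
python3 -c "
from h import *
go(.0763,.144)"
```

```text
t 2.8 tcp jig mm [ 64.6  -2.6 248.4] turn [-0.006  0.001 -0.006] shift now [ 0.0117 -0.0021  0.1044] shift aligned [ 0.0117 -0.0026  0.1044] F jig [-0.4  1.1 -0.9] gap 0.0853 grip 0.0
```

```bash

python3 -m jog '{"translation":[[0.012,-0.002,0],[0,0,0.02],[0,0,0.02],[0,0,0.02],[0,0,0.02],[0,0,0.024],[0,0,0],[0,0,0],[0,0,0]],"angular":[[0,0,0],[0,0,0],[0,0,0],[0,0,0],[0,0,0],[0,0,0],[0,0,0],[0,0,0],[0,0,0]]}' >/dev/null
python3 -c "
from h import *
go(.0763,.144)
cv2.imwrite('pics/t1.png',cv2.resize(manip.read_camera('scene')[140:260,190:350,::-1],None,fx=5,fy=5,interpolation=cv2.INTER_CUBIC))"
```

```text
t 3.7 tcp jig mm [ 77.3  -3.9 149.2] turn [ 0.003 -0.    -0.006] shift now [-0.0011 -0.0039  0.0052] shift aligned [-0.001  -0.0039  0.0052] F jig [0.6 0.5 0.2] gap 0.0849 grip 0.0
```

View pics/t1.png

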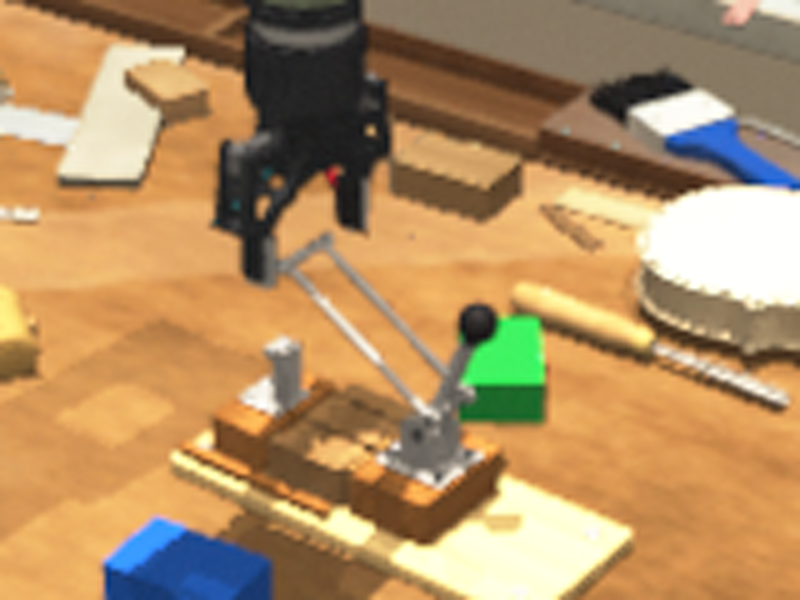

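Fingers straddle the bar (balls at (290,267),(327,240); tips at (260,280),(352,228)), well centred. I'll go a little lower and close.

```bash

python3 -m jog '{"translation":[[-0.001,-0.002,0.007],[0,0,0]],"angular":[[0,0,0],[0,0,0]]}' >/dev/null
python3 -m jog '{"translation":[[0,0,0],[0,0,0],[0,0,0],[0,0,0],[0,0,0],[0,0,0]],"angular":[[0,0,0],[0,0,0],[0,0,0],[0,0,0],[0,0,0],[0,0,0]]}' 0.045 30 >/dev/null
python3 -c "
from h import *
go(.0763,.144)
"
```

```text
t 4.55 tcp jig mm [ 76.7  -0.9 140.5] turn [ 0.001 -0.    -0.006] shift now [-0.0004 -0.0009 -0.0035] shift aligned [-0.0004 -0.0009 -0.0035] F jig [ 1.6 -0.6  0.3] gap 0.0521 grip 31.2
```

```bash

python3 -m jog '{"translation":[[0.006,0,0.006],[0.006,0,0.006],[0.006,0,0.006],[0.006,0,0.007],[0.006,0,0.008],[0.006,0,0.008],[0.004,0,0.008],[0.001,0,0.008],[0,0,0.006],[0,0,0]],"angular":[[0,0,0],[0,0,0],[0,0,0],[0,0,0],[0,0,0],[0,0,0],[0,0,0],[0,0,0],[0,0,0],[0,0,0]]}' >/dev/null
python3 -c "
from h import *
go(.117,.0765)
cv2.imwrite('pics/t2.png',cv2.resize(manip.read_camera('scene')[160:260,200:330,::-1],None,fx=6,fy=6,interpolation=cv2.INTER_CUBIC))"
```

```text
t 5.55 tcp jig mm [118.1  -0.9  76.4] turn [-0.    -0.001 -0.006] shift now [-0.0011 -0.0009 -0.0001] shift aligned [-0.0011 -0.0009 -0.0001] F jig [ 0.1 -1.   0.7] gap 0.0523 grip 31.9
```

View pics/t2.png

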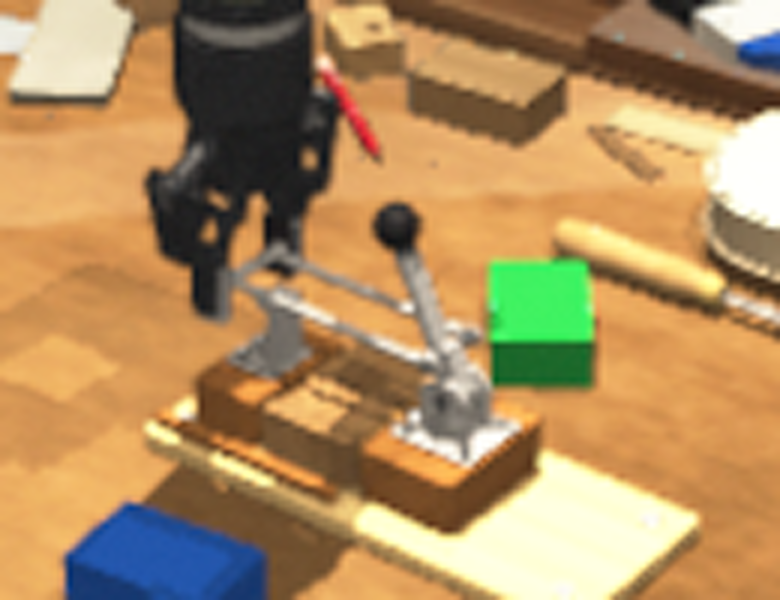

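```bash

python3 -m jog '{"translation":[[0,0,0.006],[0,0,0.006],[0,0,0.006],[0,0,0.005],[0,0,0.004],[0,0,0]],"angular":[[0,0,0],[0,0,0],[0,0,0],[0,0,0],[0,0,0],[0,0,0]]}' >/dev/null
python3 -c "
from h import *
go(.117,.0485)"
```

```text
t 6.2 tcp jig mm [117.3  -0.9  49.6] turn [-0.     0.    -0.006] shift now [-0.0003 -0.0009  0.0011] shift aligned [-0.0003 -0.0009  0.0011] F jig [ 0.4 -1.7 -0.7] gap 0.0523 grip 32.0
```

No contact on the way down, so the bar is past the beak. I'll draw it to -x until it touches the post.

```bash

python3 -m jog '{"translation":[[-0.003,0,0.001],[-0.003,0,0],[-0.003,0,0],[-0.002,0,0],[0,0,0]],"angular":[[0,0,0],[0,0,0],[0,0,0],[0,0,0],[0,0,0]]}' >/dev/null
python3 -c "
from h import *
go(.1,.0485)"
python3 -m jog '{"translation":[[-0.002,0,0],[-0.002,0,0],[0,0,0]],"angular":[[0,0,0],[0,0,0],[0,0,0]]}' >/dev/null
python3 -c "
from h import *
go(.1,.0485)"
```

```text
t 6.7 tcp jig mm [108.   -0.9  49.5] turn [ 0.001 -0.003 -0.006] shift now [-0.008  -0.0009  0.001 ] shift aligned [-0.008  -0.0009  0.001 ] F jig [ 5.  -0.9 -1.5] gap 0.0522 grip 32.0
t 7.0 tcp jig mm [104.3  -0.9  49.5] turn [ 0.001 -0.004 -0.006] shift now [-0.0043 -0.0009  0.001 ] shift aligned [-0.0043 -0.0009  0.001 ] F jig [ 6.4 -0.6 -1. ] gap 0.0522 grip 32.0
```

```bash
python3 -c "
from h import *
cv2.imwrite('pics/t3.png',cv2.resize(manip.read_camera('scene')[185:260,220:310,::-1],None,fx=8,fy=8,interpolation=cv2.INTER_CUBIC))
for x,z in((.1043,.077),(.1043,.071),(.1043,.083)):
  for y in(-.0275,.0275): print(x,z,y,(proj('scene',O+J@[x,y,z])-[220,185]+.44)*8)"
```

```text
0.1043 0.077 -0.0275 [238.81068244 185.04093231]
0.1043 0.077 0.0275 [153.65852028 240.67477645]
0.1043 0.071 -0.0275 [238.93874863 197.35832867]
0.1043 0.071 0.0275 [153.94282221 253.15360884]
0.1043 0.083 -0.0275 [238.68216249 172.67989373]
0.1043 0.083 0.0275 [153.37318955 228.15078695]
```

View pics/t3.png

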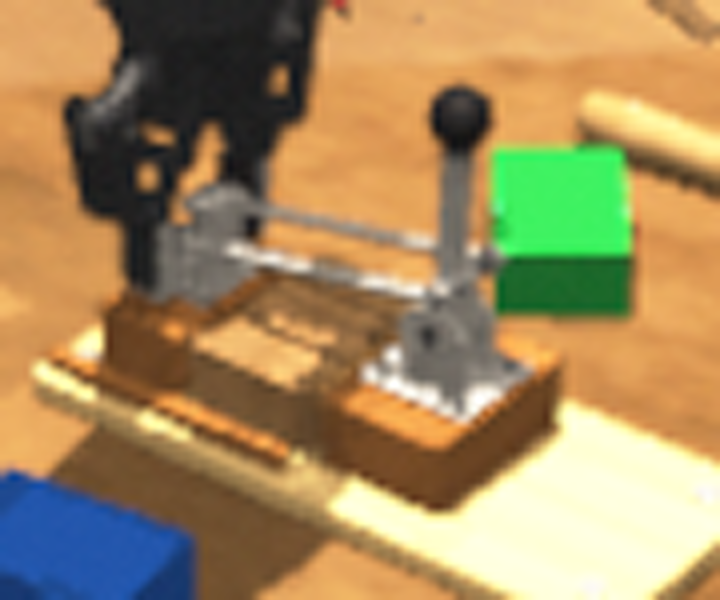

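```bash

python3 -m jog '{"translation":[[0.005,0,0.001],[0,0,0.002],[-0.004,0,0],[-0.003,0,0],[-0.002,0,0],[0,0,0]],"angular":[[0,0,0],[0,0,0],[0,0,0],[0,0,0],[0,0,0],[0,0,0]]}' >/dev/null
python3 -c "
from h import *
go(.1,.0485)"
python3 -m jog '{"translation":[[0,0,-0.003],[0,0,-0.003],[0,0,-0.001],[0,0,0]],"angular":[[0,0,0],[0,0,0],[0,0,0],[0,0,0]]}' >/dev/null
python3 -c "
from h import *
go(.1,.0485)"
```

```text
t 7.65 tcp jig mm [100.7  -0.9  46.3] turn [ 0.001 -0.005 -0.007] shift now [-0.0006 -0.0008 -0.0023] shift aligned [-0.0007 -0.0009 -0.0022] F jig [ 6.8 -0.9 -0.8] gap 0.0521 grip 32.0
t 8.05 tcp jig mm [100.7  -0.9  53.5] turn [ 0.001 -0.005 -0.007] shift now [-0.0007 -0.0009  0.005 ] shift aligned [-0.0007 -0.0009  0.005 ] F jig [ 5.8 -1.3 -0.3] gap 0.052 grip 32.0
```

```bash

python3 -m jog '{"translation":[[0,0,-0.002],[0,0,-0.002],[0,0,0]],"angular":[[0,0,0],[0,0,0],[0,0,0]]}' >/dev/null
python3 -c "
from h import *
go(.1,.0485)"
python3 -m jog '{"translation":[[0,0,-0.002],[0,0,-0.001],[0,0,0]],"angular":[[0,0,0],[0,0,0],[0,0,0]]}' >/dev/null
python3 -c "
from h import *
go(.1,.0485)"
```

```text
t 8.35 tcp jig mm [100.5  -0.6  54.2] turn [ 0.001 -0.005 -0.007] shift now [-0.0005 -0.0006  0.0057] shift aligned [-0.0005 -0.0006  0.0057] F jig [  6.3  -8.3 -18.7] gap 0.0518 grip 36.6
t 8.65 tcp jig mm [100.1  -0.4  54.6] turn [ 0.001 -0.004 -0.007] shift now [-0.0001 -0.0005  0.0061] shift aligned [-0.0001 -0.0004  0.0061] F jig [  7.3 -16.  -34. ] gap 0.0519 grip 38.4
```

Lifting meets -34 N, so the bar is caught under the beak. I'll lower it to mid-seat, release and rise.

```bash

python3 -m jog '{"translation":[[0,0,0.003],[0,0,0.003],[0,0,0.004],[0,0,0]],"angular":[[0,0,0],[0,0,0],[0,0,0],[0,0,0]]}' >/dev/null
python3 -c "
from h import *
go(.1,.051)"
python3 -m jog '{"translation":[[0,0,0],[0,0,0],[0,0,0],[0,0,0],[0,0,-0.01],[0,0,-0.03],[0,0,-0.03],[0,0,-0.04],[0,0,-0.04],[0,0,-0.03],[0,0,0]],"angular":[[0,0,0],[0,0,0],[0,0,0],[0,0,0],[0,0,0],[0,0,0],[0,0,0],[0,0,0],[0,0,0],[0,0,0],[0,0,0]]}' 0.08 40 >/dev/null
python3 -c "
from h import *
go(-.04,.19)
s=manip.read_camera('scene');t=manip.read_camera('top')
for n,im in(('scene',s),('top',t)):
    m=(im.max(2)<45).astype(np.uint8);k,l,st,c=cv2.connectedComponentsWithStats(m)
    u=proj(n,O+J@[-.04,0,.165]);print(n,u,[(st[i].tolist(),c[i].round(1).tolist()) for i in range(1,k) if st[i,4]>15 and abs(c[i]-u).max()<50])
a=cv2.resize(s[150:260,200:330,::-1],(520,440),interpolation=cv2.INTER_CUBIC);cv2.imwrite('pics/t4.png',a)"
```

```text
t 9.05 tcp jig mm [99.5 -0.8 49.9] turn [ 0.    -0.002 -0.006] shift now [ 0.0005 -0.0008 -0.0011] shift aligned [ 0.0005 -0.0008 -0.0011] F jig [ 6.9 -0.5 -1.3] gap 0.0517 grip 39.4
t 10.15 tcp jig mm [ 98.8  -4.5 237.5] turn [ 0.013 -0.001 -0.006] shift now [-0.1389 -0.0044  0.0473] shift aligned [-0.1388 -0.0045  0.0475] F jig [ 0.3 -0.5 -0.2] gap 0.0805 grip 0.0
scene [280.19505019 202.06595643] [([309, 155, 19, 9, 73], [316.8, 158.1]), ([280, 202, 7, 5, 21], [283.0, 204.1])]
top [298.3907918 222.6238047] []
```

View pics/t4.png

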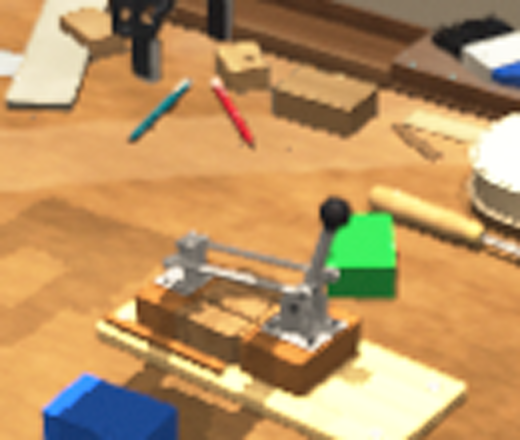

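```bash
python3 -c "
from h import *
u=np.array([283.6,202.6])
r=min((np.linalg.norm(proj('scene',O+J@[-.025-.095*np.cos(q),0,.076+.095*np.sin(q)])-u),q) for q in np.arange(.8,2,.01))
print(r); q=r[1]; x,z=-.025-.095*np.cos(q),.076+.095*np.sin(q); print(x,z,'pin',-.025-.024*np.cos(q-.262),.076+.024*np.sin(q-.262)); go(x,z-.02)"
```

```text
(np.float64(0.2299890988658472), np.float64(1.2800000000000005))
-0.052237944915035736 0.1670115067274764 pin -0.037601658866268414 0.09642543007670093
t 10.25 tcp jig mm [ 98.4  -1.3 231.8] turn [ 0.003 -0.    -0.006] shift now [-0.1507 -0.0007  0.0848] shift aligned [-0.1507 -0.0013  0.0848] F jig [ 0.2  0.2 -1. ] gap 0.0797 grip 0.0
```

```bash

python3 -m jog '{"translation":[[-0.025,0,0],[-0.025,0,0],[-0.025,0,0],[-0.025,0,0],[-0.025,0,0],[-0.025,-0.001,0],[0,0,0.02],[0,0,0.02],[0,0,0.02],[0,0,0.02],[0,0,0.005],[0,0,0]],"angular":[[0,0,0],[0,0,0],[0,0,0],[0,0,0],[0,0,0],[0,0,0],[0,0,0],[0,0,0],[0,0,0],[0,0,0],[0,0,0],[0,0,0]]}' 0.06 >/dev/null
python3 -m jog '{"translation":[[0,0,0],[0,0,0],[0,0,0],[0,0,0],[0,0,0]],"angular":[[0,0,0],[0,0,0],[0,0,0],[0,0,0],[0,0,0]]}' 0.01 50 >/dev/null
python3 -c "
from h import *
go(-.052,.147)"
```

```text
t 11.95 tcp jig mm [-51.7  -0.4 146.7] turn [ 0.004  0.    -0.006] shift now [-0.0003 -0.0004 -0.0003] shift aligned [-0.0003 -0.0004 -0.0003] F jig [ 0.3 -2.1  3.1] gap 0.0232 grip 49.0
```

```bash

python3 -m jog '{"translation":[[-0.006,0,0.002],[-0.006,0,0.002],[-0.006,0,0.003],[-0.006,0,0.004],[-0.006,0,0.004],[-0.0055,0,0.0045],[-0.005,0,0.005],[-0.005,0,0.005],[0,0,0]],"angular":[[0,0,0],[0,0,0],[0,0,0],[0,0,0],[0,0,0],[0,0,0],[0,0,0],[0,0,0],[0,0,0]]}' >/dev/null
python3 -c "
from h import *
go(-.0977,.1172)"
```

```text
t 12.85 tcp jig mm [-101.9    0.2  117.3] turn [ 0.002  0.007 -0.007] shift now [0.0042 0.0002 0.0001] shift aligned [0.0042 0.0002 0.0001] F jig [-1.2 -0.7  2.1] gap 0.0102 grip 1.5
```

```bash

python3 -m jog '{"translation":[[0,0,-0.03],[0,0,-0.04],[0,0,-0.04],[0,0,0]],"angular":[[0,0,0],[0,0,0],[0,0,0],[0,0,0]]}' >/dev/null
python3 -c "
from h import *
go(-.0977,.1172)
s=manip.read_camera('scene');m=s.max(2)<50
cv2.imwrite('pics/t5.png',cv2.resize(s[150:260,200:330,::-1],(520,440),interpolation=cv2.INTER_CUBIC))
for q in np.arange(.2,1.8,.05):
    u=proj('scene',O+J@[-.025-.095*np.cos(q),0,.076+.095*np.sin(q)]).round().astype(int)
    print(round(q,2),u,m[u[1]-2:u[1]+3,u[0]-2:u[0]+3].mean(),end='; ')"
```

```text
t 13.25 tcp jig mm [-98.9  -1.1 231. ] turn [ 0.008  0.004 -0.006] shift now [ 0.0016 -0.002   0.1138] shift aligned [ 0.0012 -0.0011  0.1138] F jig [-0.1 -1.3  0.8] gap 0.01 grip 0.0
0.2 [300 230] 0.0; 0.25 [300 228] 0.0; 0.3 [300 227] 0.0; 0.35 [299 226] 0.0; 0.4 [299 224] 0.0; 0.45 [299 223] 0.0; 0.5 [298 221] 0.0; 0.55 [297 220] 0.0; 0.6 [297 219] 0.0; 0.65 [296 217] 0.0; 0.7 [295 216] 0.0; 0.75 [295 215] 0.0; 0.8 [294 213] 0.0; 0.85 [293 212] 0.04; 0.9 [292 211] 0.2; 0.95 [291 210] 0.44; 1.0 [290 208] 0.92; 1.05 [289 207] 0.96; 1.1 [288 206] 0.68; 1.15 [286 205] 0.24; 1.2 [285 204] 0.04; 1.25 [284 203] 0.0; 1.3 [283 202] 0.0; 1.35 [282 202] 0.0; 1.4 [281 201] 0.0; 1.45 [279 200] 0.0; 1.5 [278 200] 0.0; 1.55 [277 199] 0.0; 1.6 [276 199] 0.0; 1.65 [274 198] 0.0; 1.7 [273 198] 0.0; 1.75 [272 198] 0.0;
```

View pics/t5.png

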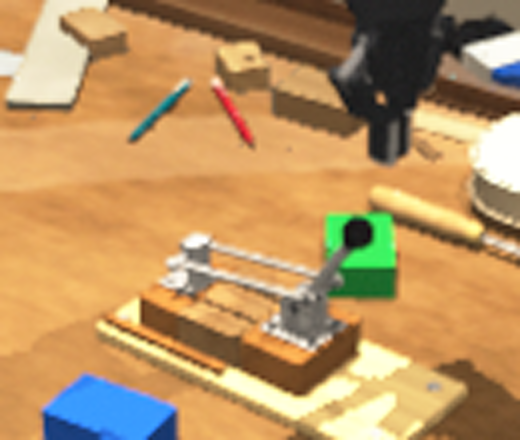

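The lever stands at q≈1.03 (knob at pixel (357,233) of the crop) with the loop still hooked. The knob slipped from the grip. I'll turn the gripper 90° and push with the knob nested between the fingertips.

```bash

python3 -m jog '{"translation":[[0,0,0],[0,0,0],[0,0,0],[0,0,0],[0,0,0],[0,0,0],[0,0,0],[0,0,0],[0,0,0],[0,0,0],[0,0,0],[0,-0.012,0],[0,-0.012,0],[0,0,0]],"angular":[[-0.003,0.003,0.14],[0,0,0.14],[0,0,0.14],[0,0,0.14],[0,0,0.14],[0,0,0.14],[0,0,0.145],[0,0,0.145],[0,0,0.145],[0,0,0.145],[0,0,0.145],[0,0,0],[0,0,0],[0,0,0]]}' 0.018 100 >/dev/null
python3 -c "
from h import *
go(-.074,.1655)"
```

```text
t 14.7 tcp jig mm [-71.2   2.3 224.6] turn [-0.003 -0.003 -1.567] shift now [0.0022 0.003  0.0591] shift aligned [-0.0028  0.0023  0.0591] F jig [-0.  -0.8  0.4] gap 0.0181 grip 0.0
```

```bash

python3 -m jog '{"translation":[[0.002,0.003,0.02],[0,0,0.02],[0,0,0.01],[0,0,0.005],[0,0,0.003],[0,0,0]],"angular":[[0,0,0],[0,0,0],[0,0,0],[0,0,0],[0,0,0],[0,0,0]]}' >/dev/null
python3 -c "
from h import *
go(-.074,.1655)"
```

```text
t 15.3 tcp jig mm [-75.9  -1.1 168.2] turn [ 1.00e-03 -5.00e-03 -1.57e+00] shift now [-0.0011 -0.0019  0.0027] shift aligned [ 0.0019 -0.0011  0.0027] F jig [-1.1 -0.1 -0.6] gap 0.0181 grip 0.0
```

```bash

python3 -m jog '{"translation":[[0,-0.002,0.003],[0,0,0.002],[0,0.004,0.003],[0,0.005,0.004],[0,0.005,0.004],[0,0.005,0.005],[0,0.005,0.005],[0,0,0]],"angular":[[0,0,0],[0,0,0],[0,0,0],[0,0,0],[0,0,0],[0,0,0],[0,0,0],[0,0,0]]}' >/dev/null
python3 -c "
from h import *
go(-.0977,.1457)
s=manip.read_camera('scene');m=s.max(2)<50
for q in np.arange(.3,1.3,.05):
    u=proj('scene',O+J@[-.025-.095*np.cos(q),0,.076+.095*np.sin(q)]).round().astype(int)
    print(round(q,2),m[u[1]-2:u[1]+3,u[0]-2:u[0]+3].mean(),end='; ')"
```

```text
t 16.1 tcp jig mm [-99.1  -2.6 143.2] turn [ 0.005 -0.006 -1.571] shift now [-0.0026 -0.0014 -0.0026] shift aligned [ 0.0014 -0.0026 -0.0025] F jig [-3.1 -0.9  3.2] gap 0.0179 grip 2.2
0.3 0.0; 0.35 0.0; 0.4 0.0; 0.45 0.0; 0.5 0.2; 0.55 0.44; 0.6 0.56; 0.65 0.8; 0.7 0.88; 0.75 0.76; 0.8 0.64; 0.85 0.56; 0.9 0.56; 0.95 0.4; 1.0 0.2; 1.05 0.0; 1.1 0.0; 1.15 0.0; 1.2 0.0; 1.25 0.0;
```

```bash

python3 -m jog '{"translation":[[0,0.001,0.005],[0,0.003,0.005],[0,0.003,0.005],[0,0.003,0.005],[0,0.0025,0.005],[0,0,0]],"angular":[[0,0,0],[0,0,0],[0,0,0],[0,0,0],[0,0,0],[0,0,0]]}' >/dev/null
python3 -c "
from h import *
go(-.1125,.1205)
s=manip.read_camera('scene');m=s.max(2)<50
for q in np.arange(.0,1.3,.1):
    u=proj('scene',O+J@[-.025-.095*np.cos(q),0,.076+.095*np.sin(q)]).round().astype(int)
    print(round(q,2),m[u[1]-2:u[1]+3,u[0]-2:u[0]+3].mean(),end='; ')"
```

```text
t 16.75 tcp jig mm [-112.7   -2.6  117.8] turn [ 0.007 -0.004 -1.57 ] shift now [-0.0026 -0.0002 -0.0027] shift aligned [ 0.0002 -0.0026 -0.0027] F jig [-6.6 -1.   3.1] gap 0.0177 grip 3.7
0.0 0.0; 0.1 0.0; 0.2 0.12; 0.3 0.56; 0.4 0.68; 0.5 0.6; 0.6 0.52; 0.7 0.4; 0.8 0.28; 0.9 0.2; 1.0 0.36; 1.1 0.44; 1.2 0.16;
```

```bash

python3 -m jog '{"translation":[[0,0,0.005],[0,0.001,0.005],[0,0.001,0.005],[0,0.001,0.005],[0,0.001,0.005],[0,0,0.005],[0,0,0.002],[0,0,0]],"angular":[[0,0,0],[0,0,0],[0,0,0],[0,0,0],[0,0,0],[0,0,0],[0,0,0],[0,0,0]]}' >/dev/null
python3 -c "
from h import *
go(-.12,.0844)"
```

```text
t 17.6 tcp jig mm [-115.6   -2.2   86.7] turn [ 0.004 -0.003 -1.57 ] shift now [-0.0022  0.0043  0.0023] shift aligned [-0.0044 -0.0022  0.0023] F jig [-4.   3.3  9.1] gap 0.018 grip 5.4
```

```bash

python3 -m jog '{"translation":[[0,0.002,0.002],[0,0.001,0.002],[0,0,0]],"angular":[[0,0,0],[0,0,0],[0,0,0]]}' >/dev/null
python3 -c "
from h import *
go(-.12,.0844)"
python3 -m jog '{"translation":[[0,0,0.002],[0,0,0.002],[0,0,0]],"angular":[[0,0,0],[0,0,0],[0,0,0]]}' >/dev/null
python3 -c "
from h import *
go(-.12,.0844)"
```

```text
t 17.9 tcp jig mm [-118.7   -3.5   84. ] turn [ 0.007 -0.006 -1.57 ] shift now [-0.0035  0.0013 -0.0004] shift aligned [-0.0013 -0.0035 -0.0004] F jig [-3.3  1.2 13.1] gap 0.0185 grip 6.7
t 18.2 tcp jig mm [-119.3   -4.3   82.6] turn [ 0.009 -0.005 -1.569] shift now [-0.0043  0.0007 -0.0018] shift aligned [-0.0007 -0.0043 -0.0018] F jig [-4.7  7.1 27.5] gap 0.0182 grip 19.1
```

```bash

python3 -m jog '{"translation":[[0,0,0.002],[0,0,0.001],[0,0,0],[0,0,0]],"angular":[[0,0,0],[0,0,0],[0,0,0],[0,0,0]]}' >/dev/null
python3 -c "
from h import *
go(-.12,.0844)"
python3 -m jog '{"translation":[[0,0,-0.01],[0,0,-0.02],[0,0,-0.04],[0,0,-0.04],[0,0,-0.04],[0,0,0],[0,0,0]],"angular":[[0,0,0],[0,0,0],[0,0,0],[0,0,0],[0,0,0],[0,0,0],[0,0,0]]}' >/dev/null
python3 -c "
from h import *
go(-.12,.0844)
s=manip.read_camera('scene');m=(s.max(2)<50).astype(np.uint8)
cv2.imwrite('pics/t6.png',cv2.resize(s[185:260,215:315,::-1],(800,600),interpolation=cv2.INTER_CUBIC))
for q in (0,.08,.2): print(q,proj('scene',O+J@[-.025-.095*np.cos(q),0,.076+.095*np.sin(q)]))
k,l,st,c=cv2.connectedComponentsWithStats(m[200:260,270:320]);print(st[1:],c[1:]+[270,200])"
```

```text
t 18.6 tcp jig mm [-119.4   -4.6   82.1] turn [ 0.009 -0.005 -1.569] shift now [-0.0045  0.0006 -0.0023] shift aligned [-0.0006 -0.0046 -0.0023] F jig [-2.8 11.7 40.9] gap 0.0182 grip 23.9
t 19.3 tcp jig mm [-116.8   -0.9  224.5] turn [ 1.00e-03 -6.00e-03 -1.57e+00] shift now [-0.0016  0.0036  0.1401] shift aligned [-0.0032 -0.0009  0.1401] F jig [ 1.1  0.6 -0.5] gap 0.0178 grip 0.0
0 [300.57448822 235.15034329]
0.08 [300.59452347 233.07256918]
0.2 [300.31706877 229.83938129]
[[27 32  7  7 26]] [[300.42307692 235.69230769]]
```

View pics/t6.png

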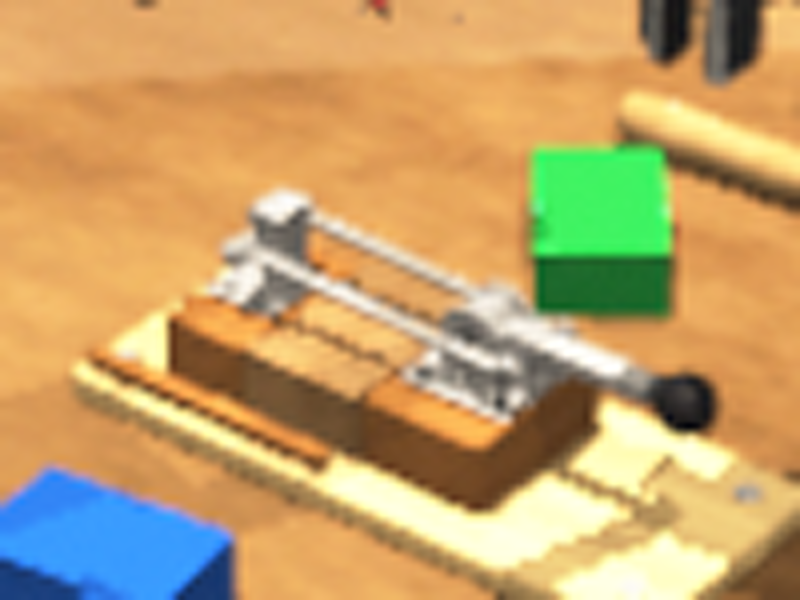

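The lever lies flat: the knob is at (300.4,235.7), and (300.6,235.2) is expected at q=0. The loop is under the beak and the block is clamped between jaw and pad, so I'm handing in.

```bash
python3 -c "
from bench import manip
print(manip.finish_job())"
```

```text
the job is handed in; nothing more can be done
None
```

The job is handed in with the loop hooked under the beak, the lever home on its stop after release, and the block clamped flat; no verdict came back, the clamping force was not measured, and the gouge, cork block and mallet were kept clear of but not re-checked at the end.

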